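Index the sample disc to the reader and start the reading

ROBOT

A 6-joint arm with a two-finger parallel gripper is mounted at the origin on the work surface. World frame = base frame: x ahead of the robot, y to its left, z up, the work surface at z = 0. Lengths are in m, angles in rad, forces in N, time in s.
With the tool pointing down it reaches from about 0.375 to 0.9 m from the base axis. Payload 3.1 kg.
Tool frame: the origin (TCP) lies midway between the tips of the shut fingers; the grasp point (between the pads) lies 19 mm behind it; z points along the fingers, y is the line along which they close (so a half turn about z gives the same grasp; the last joint's range is limited). The gripper opens to 85 mm and grips with 20 to 120 N. Pads are 22 mm wide; open, the fingers measure 114 mm over their backs; the gripper's body (76 mm by 85 mm) begins 54 mm behind the grasp point. The pads swing forward as they close: fully open they stand 13 mm farther back than shut.
Start: joints at [1.155, 0.527, 1.433, -0, 1.181, -0.178], TCP at [0.147, 0.607, 0.231] pointing down, gripper open.
Joint ranges: [-3.08, 3.08], [-0.75, 2.2], [0.22, 2.44], [-1.43, 4.57], [0, 2.65], [-2.85, 2.85]. Speed limits (rad/s): [2.79, 2.79, 3.14, 3.14, 3.14, 3.14].

INTERFACE

Orientations are given as a unit quaternion [x, y, z, w].
In Python, from station import manip gives the robot as it stands. The module is installed in compiled form; this text tells all that it offers.
- The arm moves only by the tool apply_moves, never from a script. Its arguments are lists of equal length, an entry for each row: "claw": the gripper's target within -1 to 1 (fully open at 1, half-way at 0, shut at -1); "travel": the shift along the tool's x, y, z scaled (see below), a list of three; "turn": the turn, a rotation vector about the tool's x, y, z scaled (see below), a list of three. In form: {"claw": [claw, ...], "travel": [[dx, dy, dz], ...], "turn": [[rx, ry, rz], ...]}. A call has 1 to 5 rows; each row is the pose to reach, as a shift and turn from the pose commanded when the call began, along the tool's axes at that moment, turning the shorter way round; what a row does not reach only later rows make up. The controller multiplies each number of a shift by 800 mm and each number of a turn by 180 degrees. A row lasts 1/12 s, in which the tool goes at most 41.7 mm and 7.16 degrees, less where a joint would pass 70% of its speed; a pose out of reach is approached as far as the arm can. A call with a number of a shift or a turn outside -1 to 1 is refused whole. A call with a gripper value outside its range is refused whole. The fingers move at their own pace and stop on an object; "newtons" is the grip in N (left out, the last holds). Time passes only in rows, so rows that repeat a pose let the fingers close. It gives the time, the measured TCP pose, the force, the opening and the grip force at its end, in the units of the state.
- manip.sense(): the state, without advancing time (a new reading comes with each control period).
- manip.snapshot(name): name is "scene" or "top" or "wrist"; returns a dict with "pixels" (384x512x3 uint8, red, green, blue), "depth" (384x512 float32, m along the optical axis (not along the pixel's ray), 0 where there is no reading), "intrinsics" (3x3 intrinsics, pixels), "R" (3x3) and "t" (3): a world point X has camera coordinates R X + t. Camera axes: x right, y down, z forward; pixel columns grow to the right and rows downward; lengths in m; the calibration is good to about 2 mm. A picture is of the moment at which its call begins.
- manip.sign_off(): hands the job in; it is judged then, once.
The state is a dict: "t": time; "q": joint angles; "qd": joint speeds; "tau": joint torques, N m; "tcp_pos": TCP position; "tool_rot": TCP orientation; "force": force on the tool from outside, world axes, zero at the start; "ft_torque": the same for the moment, N m; "finger_gap": opening from 0.0 (shut) to 1.0 (fully open); "gripper_force": force on a finger pad.
Only numpy, scipy, OpenCV 4.12 (cv2) and the standard library are available. Lean on these libraries where they do the work, as an engineer would, in place of code of your own. Each camera call takes 0.05 s, during which the arm holds its last target. There are 200 camera calls.

TASK

Turn the analyser's sample disc by the bar grip at its centre, keeping off the tall vial, until the one tall capped vial has clicked into place right in front of the reader's window, and let go of it. Then turn the black start knob on the deck clockwise until it has clicked past its detent. Leave the small jar on the deck standing where it is.

Things in the scene. Friction and masses are not known exactly. Their poses are not given: they have to be found in the camera images.
- analyser: White benchtop analyser deck, a fixed slab 290 (x) x 480 (y) x 80 mm; flat top 80 mm above the bench. Origin at its underside, below the disc's axis; x to its far side, z up; y spans -245 to +235 mm. The knob's axis is at x = -50, y = -175 mm; the jar stands near x = 100, y = -188, a loose white cap (20 mm wide, 11 high) at 35, -215, a carton (28 x 50 x 22) at -122, 188.
- disc: Dark steel disc, 220 mm across, turning endlessly either way about its upright axis. Origin on the axis at deck-top level; plate's upper face 14 mm higher. x axis points to the tall vial. A sprung ball draws it into 12 stations, 30 degrees apart; leaving one takes up to 0.45 N m; let go within 4 degrees of one it settles there, else it stays put. It starts 70 to 180 degrees from the right one, either side.
- disc_grip (a point): On the disc's axis, in the grey bar grip at a good height to pinch: 44 mm above the deck's top. The bar is 60 mm long, 14 mm thick, from 20 to 54 mm above the deck's top. This point's x runs along the bar, towards the tall vial: pinch across y. Around it are only a low hub (radius 34 mm, up to 20 mm) and, 80 mm or more from the axis, the vials; the short ones rise 25 mm over the plate.
- tall_vial: The one tall vial among six short ones: white, 20 mm wide, with a white cap 24 mm wide, standing 55 mm above the disc's plate, held in its place (it can only spin about itself) with its axis 92 mm from the disc's. Origin at its foot on the plate. It is at a station of the disc when right in front of the reader.
- vial_top (a point): Centre of the top of the tall vial's cap.
- reader: White fixed reader housing at the left of the disc, 80 x 100 x 90 mm, with a black upright window and a small steel pointer facing the disc. Origin on the disc's axis at deck level; its x axis points from the disc's axis through the middle of the window. The housing begins 127 mm from the axis; its top is 90 mm above the deck.
- read_point (a point): Where the centre of the tall vial's cap must come: in front of the window, on the reader's x axis, 92 mm from the disc's axis.
- start_knob (a joint): Angle of the start knob, rad: 0 at the left stop, growing clockwise seen from above, to 1.45 at the right stop. It starts between 0 and 0.25. A click lies at 0.75 (resistance begins near 0.4, about 0.15 N m at most, and it snaps on to about 1.1 beyond it); it then stays where it is left.
- knob_grip (a point): Point on the knob's axis at the height to grip, 37 mm above the deck's top. The black knob's bar grip is 44 mm long, 14 mm thick and stands from 17 to 47 mm above the deck's top; this point's x axis runs along the bar: pinch it across y. The bar turns with the knob.
- jar: Small loose jar with a white lid, 44 mm wide and 55 mm high, standing on the deck about 145 mm from the knob; leave it. Origin at the centre of its underside.
Things that resemble listed ones, but are neither listed nor needed, are in the scene too. What is shaped like the jar but brown or yellow is not meant.

How it is judged:
By the outcome, as a careful person would: the job done as asked, in the order asked, and still so for the second after the job is handed in, with the robot touching nothing.
It also fails if it takes over 72 s, if anything falls off the work surface, if the arm or the gripper's body presses on something with over 40 N, if the wrist force passes 120 N, or if a joint passes its speed limit or range.

## Working session

There is one attempt and no reset: what is moved stays moved. The work goes in short steps, Python scripts to look and compute and a tool call to move; the robot and the scene stay as the last step left them, time stands still between calls to the robot, and variables do not carry over. Pictures are saved under pics/ and viewed, at most 10 in all, crops included, and the job is handed in when it is done.

Besides the shell and the picture viewer there is one more tool, called as name(argument=value, ...), one argument or row to a line, values as JSON. apply_moves: Moves the arm, as the interface text tells. Shifts and turns lie within -1 to 1; 1 stands for 800 mm of shift or 180 degrees of turn. Its arguments: {"type":"object","properties":{"claw":{"type":"array","items":{"type":"number"}},"travel":{"type":"array","items":{"type":"array","items":{"type":"number"}}},"turn":{"type":"array","items":{"type":"array","items":{"type":"number"}}},"newtons":{"type":"number"}},"required":["claw","travel","turn"]}

```bash
mkdir -p pics; cat > h.py <<'E'
import numpy as np, cv2
from station import manip
def snap(n):
    s=manip.snapshot(n); return s
def save(s,f,sc=1.5): cv2.imwrite(f,cv2.resize(s["pixels"][:,:,::-1],None,fx=sc,fy=sc))
def ray(s,u,v,z):
    K,R,t=s["intrinsics"],s["R"],s["t"]; d=R.T@np.linalg.solve(K,[u,v,1.]); c=-R.T@t
    return c+d*(z-c[2])/d[2]
def cloud(s):
    h,w=s["depth"].shape;u,v=np.meshgrid(np.arange(w),np.arange(h));Z=s["depth"]
    P=np.stack([u,v,np.ones_like(u)],-1)@np.linalg.inv(s["intrinsics"]).T*Z[...,None]
    return (P-s["t"])@s["R"]
E
python3 - <<'E'
from h import *
for n in("top","scene"):
    s=snap(n); save(s,f"pics/{n}0.png"); np.savez(f"{n}0.npz",**s); print(n,-s["R"].T@s["t"])
st=manip.sense(); print(st)
E
```

```text
top [ 0.51483325 -0.01303953  0.74634356]
scene [ 1.11652725 -0.29119963  0.5564732 ]
{'t': 0.1, 'q': array([ 1.15446152e+00,  5.28342959e-01,  1.43379441e+00,  2.56961164e-05,
        1.18142409e+00, -1.78499636e-01]), 'qd': array([ 0.00111313, -0.00325749, -0.00303844, -0.00054621,  0.00122902,
       -0.00089454]), 'tau': array([-3.57013660e-04, -4.43304527e+01, -1.78585446e+01, -2.43042095e-04,
        3.93064329e-03, -5.97894385e-06]), 'tcp_pos': array([0.1469433 , 0.60680353, 0.23044363]), 'tool_rot': array([ 1.18642302e-01,  9.92936571e-01, -9.37702905e-04, -2.99841121e-04]), 'force': array([-1.07736569, -0.10454659,  0.42893265]), 'ft_torque': array([ 0.04274783, -0.02113775, -0.00911918]), 'gripper_force': 0.0, 'finger_gap': 1.0022446780998697}
```

View pics/top0.png

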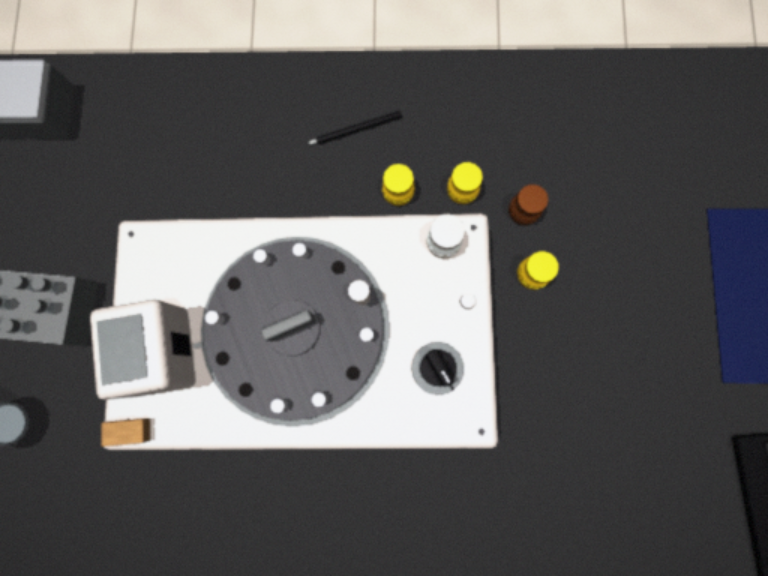

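View pics/scene0.png

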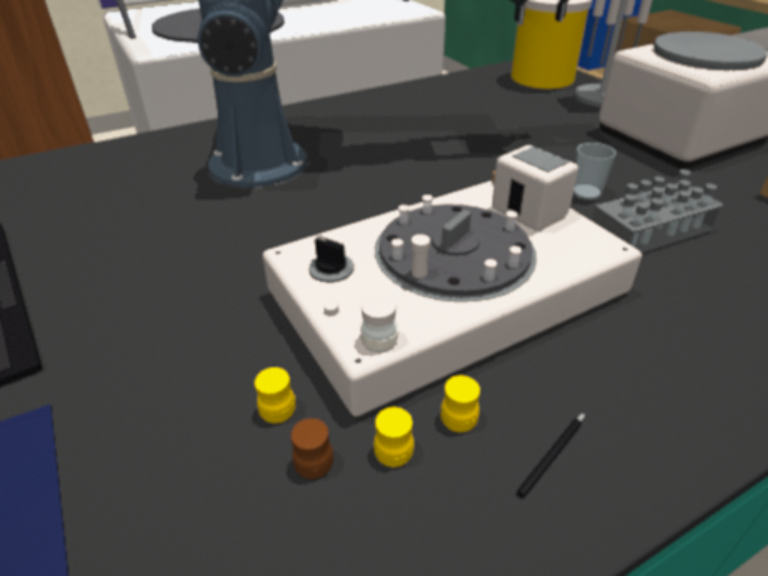

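The top view (768 px wide) shows the tall vial at (358,291), disc centre near (293,330), bar along about 20°, knob (438,368) with a white mark, jar (447,235) and the reader window at (181,344).

```bash
python3 - <<'E'
from h import *
s=dict(np.load("top0.npz")); P=cloud(s); im=s["pixels"].astype(int); hsv=cv2.cvtColor(s["pixels"],cv2.COLOR_RGB2HSV)
print("deck z",np.median(P[180:190,300:320,2]) if 0 else P[280,150],P[160,260])
V=hsv[...,2]
# deck
m=((abs(P[...,2]-.08)<.006)&(V>150)).astype(np.uint8)
c=max(cv2.findContours(m,0,2)[0],key=cv2.contourArea)[:,0]
Q=np.array([ray(s,u,v,.08)[:2] for u,v in c],np.float32)
r=cv2.minAreaRect(Q);print("deck",r,cv2.boxPoints(r).tolist())
# disc plate : dark pixels at z~.094
m=((abs(P[...,2]-.094)<.006)&(V<110)).astype(np.uint8)
m[:, :130]=0; m[:,262:]=0
c=max(cv2.findContours(m,0,2)[0],key=cv2.contourArea)
c=cv2.convexHull(c)[:,0]
Q=np.array([ray(s,u,v,.094)[:2] for u,v in c],np.float32); print("disc",cv2.minEnclosingCircle(Q),cv2.fitEllipse(Q))
def blob(name,z,lo,hi,win,cond):
    u0,u1,v0,v1=win; m=np.zeros(V.shape,np.uint8); sel=((P[...,2]>lo)&(P[...,2]<hi)&cond)
    m[v0:v1,u0:u1]=sel[v0:v1,u0:u1]; c=max(cv2.findContours(m,0,2)[0],key=cv2.contourArea)[:,0]
    Q=np.array([ray(s,u,v,z)[:2] for u,v in c],np.float32)
    print(name,len(c),cv2.minEnclosingCircle(Q),cv2.minAreaRect(Q),"zmed",np.median(P[...,2][m>0]))
blob("vial",.149,.135,.16,(220,260,170,220),V>150)
blob("bar",.134,.125,.145,(165,225,190,245),V<200)
blob("knob",.127,.115,.14,(270,320,220,270),V<255)
blob("reader",.17,.16,.18,(50,150,190,275),V<256)
blob("jar",.135,.125,.145,(270,320,135,180),V<256)
k=ray(s,178/1.5,344/1.5,.12);print("window rough",k,P[229,120])
cv2.imwrite("pics/crop.png",cv2.resize(s["pixels"][190:270,50:320,::-1],None,fx=2.9,fy=2.9,interpolation=2))
E
```

```text
deck z [0.45628679 0.19617264 0.07932892] [ 0.68075585 -0.00176004  0.08121057]
deck ((0.567569375038147, 0.10949744284152985), (0.285014808177948, 0.47346997261047363), 1.2946956157684326) [[0.41974937915802, 0.34295204281806946], [0.4304473400115967, -0.1303970217704773], [0.7153893709182739, -0.12395715713500977], [0.7046914100646973, 0.349391907453537]]
disc ((0.567622184753418, 0.11495364457368851), 0.10952722281217575) ((0.5684084892272949, 0.11440454423427582), (0.21457530558109283, 0.2180594503879547), 169.12179565429688)
vial 18 ((0.6059556007385254, 0.031780920922756195), 0.011751110665500164) ((0.6059686541557312, 0.03180892765522003), (0.02209961786866188, 0.020202884450554848), 0.9254039525985718) zmed 0.14829287834510424
bar 62 ((0.5678337216377258, 0.11443597823381424), 0.030148280784487724) ((0.5672223567962646, 0.11432287096977234), (0.014853757806122303, 0.059681475162506104), 24.238426208496094) zmed 0.1326758470760384
knob 43 ((0.5217403173446655, -0.060173604637384415), 0.02191382274031639) ((0.5216576457023621, -0.06023234874010086), (0.04327472671866417, 0.014308367855846882), 30.512014389038086) zmed 0.12607002977234888
reader 77 ((0.5376396179199219, 0.2759106755256653), 0.059713687747716904) ((0.5373576879501343, 0.2751978635787964), (0.09843386709690094, 0.08075731992721558), 10.558503150939941) zmed 0.16950486110598337
jar 32 ((0.6774981021881104, -0.06866727769374847), 0.020885057747364044) ((0.6779166460037231, -0.06898301094770432), (0.038397908210754395, 0.0402795672416687), 45.66581726074219) zmed 0.13408698220718812
window rough [0.54529626 0.24406722 0.12      ] [0.54562495 0.23945818 0.12561118]
```

View pics/crop.png

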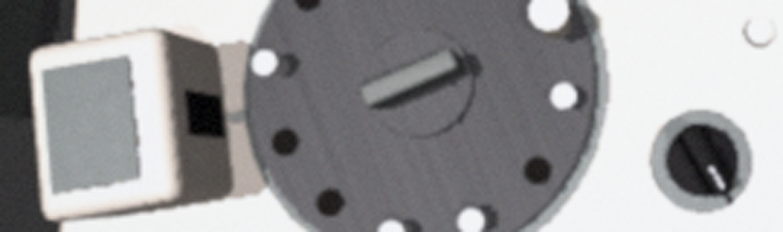

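```bash
cat >> h.py <<'E'
from scipy.spatial.transform import Rotation as Ro
def yaw(st=None):
    st=st or manip.sense(); y=Ro.from_quat(st["tool_rot"]).apply([0,1,0]); return np.degrees(np.arctan2(y[1],y[0]))
def go(x,y,z,ya):
    "units of travel & turn to bring tool to pointing down at x,y,z with tool y axis at yaw ya"
    st=manip.sense(); R=Ro.from_quat(st["tool_rot"]); a=np.radians(ya)
    T=Ro.from_matrix(np.array([[np.sin(a),-np.cos(a),0],[np.cos(a),np.sin(a),0],[0,0,-1]]).T.reshape(3,3).T if 0 else np.column_stack([[np.sin(a)*1,-np.cos(a),0],[np.cos(a),np.sin(a),0],[0,0,-1]]))
    if np.linalg.det(T.as_matrix())<0: print("bad")
    print("t",st["t"],"tcp",st["tcp_pos"].round(4),"yaw",yaw(st).round(2),"gap",round(st["finger_gap"],3),"q6",st["q"][5].round(2))
    print("travel",(R.inv().apply(np.array([x,y,z])-st["tcp_pos"])/.8).round(4),"turn",((R.inv()*T).as_rotvec()/np.pi).round(4))
E
python3 -c "
from h import *
a=np.radians(30);x=np.array([-np.sin(a),np.cos(a),0]);y=np.array([np.cos(a),np.sin(a),0]);print(np.cross(x,y))"
sed -i 's/^    T=Ro.*/    T=Ro.from_matrix(np.column_stack([[-np.sin(a),np.cos(a),0],[np.cos(a),np.sin(a),0],[0,0,-1]]))/; /bad/d' h.py
python3 -c "
from h import *
go(.5676,.1145,.25,24.5)"
```

```text
[ 0.  0. -1.]
t 0.1 tcp [0.1469 0.6068 0.2304] yaw 76.37 gap 1.002 q6 -0.18
travel [-0.656  -0.4742 -0.0238] turn [-6.000e-04  2.000e-04  2.882e-01]
```

apply_moves(
  claw=[1,1,1,1,1],
  travel=[
    [-0.04,-0.03,-0.006],
    [-0.085,-0.06,-0.012],
    [-0.13,-0.09,-0.018],
    [-0.17,-0.12,-0.02],
    [-0.21,-0.15,-0.024],
  ],
  turn=[
    [0,0,0],
    [0,0,0],
    [0,0,0],
    [0,0,0],
    [0,0,0],
  ],
)

```text
t: 0.52
tcp_pos: [0.2824, 0.4499, 0.2502]
tool_rot: [0.118, 0.993, -0.0, -0.0]
force: [0.4, 0.4, -0.2]
finger_gap: 1.001
gripper_force: 0.0
```

apply_moves(
  claw=[1,1,1,1,1],
  travel=[
    [-0.042,-0.03,0],
    [-0.084,-0.06,0],
    [-0.126,-0.09,0],
    [-0.168,-0.12,0],
    [-0.21,-0.15,0],
  ],
  turn=[
    [0,0,0],
    [0,0,0],
    [0,0,0],
    [0,0,0],
    [0,0,0],
  ],
)

```text
t: 0.93
tcp_pos: [0.4175, 0.2936, 0.2503]
tool_rot: [0.119, 0.993, -0.0, -0.0]
force: [0.7, 1.1, 0.3]
finger_gap: 0.996
gripper_force: 0.0
```

apply_moves(
  claw=[1,1,1,1,1],
  travel=[
    [-0.042,-0.03,0],
    [-0.084,-0.06,0],
    [-0.126,-0.09,0],
    [-0.168,-0.12,0],
    [-0.2,-0.145,0],
  ],
  turn=[
    [0,0,0.03],
    [0,0,0.06],
    [0,0,0.09],
    [0,0,0.12],
    [0,0,0.15],
  ],
)

```text
t: 1.35
tcp_pos: [0.5469, 0.1423, 0.2502]
tool_rot: [0.35, 0.937, -0.0, 0.0]
force: [0.8, 1.0, 0.4]
finger_gap: 1.002
gripper_force: 0.0
```

```bash
python3 -c "
from h import *
go(.5676,.1145,.2,24.5)"
```

```text
t 1.35 tcp [0.5469 0.1423 0.2502] yaw 49.02 gap 1.002 q6 -0.8
travel [-0.0423 -0.0093  0.0627] turn [0.     0.0002 0.1362]
```

apply_moves(
  claw=[1,1,1,1,1],
  travel=[
    [-0.0423,-0.0093,0.03],
    [-0.0423,-0.0093,0.0627],
    [-0.0423,-0.0093,0.0627],
    [-0.0423,-0.0093,0.0627],
    [-0.0423,-0.0093,0.0627],
  ],
  turn=[
    [0,0,0.03],
    [0,0,0.06],
    [0,0,0.1],
    [0,0,0.136],
    [0,0,0.136],
  ],
)

```text
t: 1.77
tcp_pos: [0.5653, 0.1168, 0.1991]
tool_rot: [0.539, 0.842, -0.001, -0.001]
force: [0.4, 0.4, 0.9]
finger_gap: 1.0
gripper_force: 0.0
```

```bash
python3 -c "
from h import *
go(.5676,.1145,.107,24.5); print(manip.sense()['q'])
s=snap('wrist'); save(s,'pics/w1.png')"
```

```text
t 1.7667 tcp [0.5653 0.1168 0.1991] yaw 24.74 gap 1.0 q6 -0.42
travel [-0.0039  0.0016  0.1151] turn [-0.0008 -0.0003  0.0013]
[ 1.02693851e-02  5.03704335e-01  1.58629083e+00  2.80765202e-05
  1.05419732e+00 -4.21511750e-01]
```

View pics/w1.png

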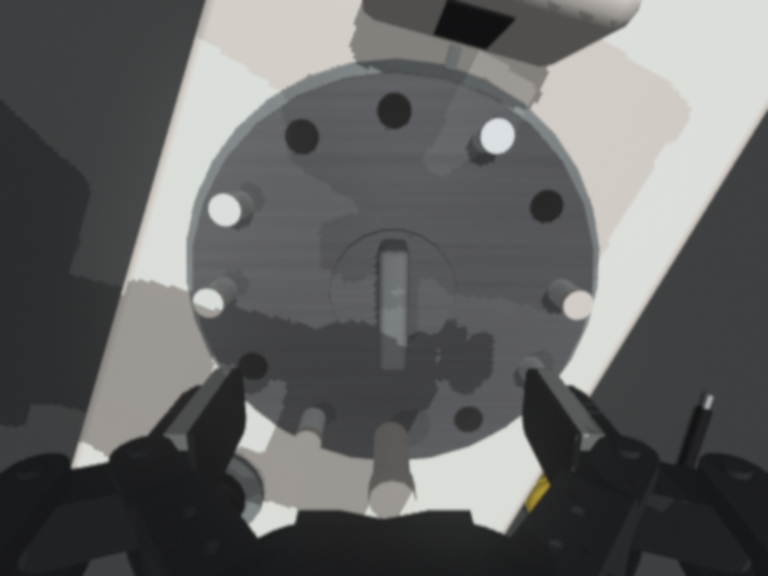

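The wrist view shows the bar at (393,305) upright in the image, centred between the fingers, with the tall vial at (391,465) below it along the bar. I'll rotate the wrist half a turn first so the whole disc turn fits in one grip.

apply_moves(
  claw=[1,1,1,1,1],
  travel=[
    [-0.003,0.0012,0],
    [-0.003,0.0012,0],
    [-0.003,0.0012,0],
    [-0.003,0.0012,0],
    [-0.003,0.0012,0],
  ],
  turn=[
    [0,0,0.039],
    [0,0,0.078],
    [0,0,0.117],
    [0,0,0.156],
    [0,0,0.195],
  ],
)

```text
t: 2.23
tcp_pos: [0.5677, 0.1159, 0.2007]
tool_rot: [0.768, 0.641, 0.0, 0.0]
force: [-0.4, 0.5, -0.3]
finger_gap: 1.004
gripper_force: 0.0
```

apply_moves(
  claw=[1,1,1,1,1],
  travel=[
    [0,0,0],
    [0,0,0],
    [0,0,0],
    [0,0,0],
    [0,0,0],
  ],
  turn=[
    [0,0,0.039],
    [0,0,0.078],
    [0,0,0.117],
    [0,0,0.156],
    [0,0,0.195],
  ],
)

```text
t: 2.65
tcp_pos: [0.5677, 0.1159, 0.2007]
tool_rot: [0.925, 0.379, 0.0, 0.0]
force: [0.9, -0.7, -0.4]
finger_gap: 0.998
gripper_force: 0.0
```

apply_moves(
  claw=[1,1,1,1,1],
  travel=[
    [0,0,0],
    [0,0,0],
    [0,0,0],
    [0,0,0],
    [0,0,0],
  ],
  turn=[
    [0,0,0.039],
    [0,0,0.078],
    [0,0,0.117],
    [0,0,0.156],
    [0,0,0.195],
  ],
)

```text
t: 3.07
tcp_pos: [0.5677, 0.1159, 0.2007]
tool_rot: [0.997, 0.083, 0.0, 0.0]
force: [-1.2, 1.0, -0.4]
finger_gap: 1.0
gripper_force: 0.0
```

apply_moves(
  claw=[1,1,1,1,1],
  travel=[
    [0,0,0],
    [0,0,0],
    [0,0,0],
    [0,0,0],
    [0,0,0],
  ],
  turn=[
    [0,0,0.039],
    [0,0,0.078],
    [0,0,0.117],
    [0,0,0.156],
    [0,0,0.195],
  ],
)

```text
t: 3.48
tcp_pos: [0.5678, 0.1159, 0.2007]
tool_rot: [0.975, -0.222, 0.0, -0.0]
force: [-0.1, -0.4, -0.0]
finger_gap: 1.0
gripper_force: 0.0
```

apply_moves(
  claw=[1,1,1,1,1],
  travel=[
    [0,0,0],
    [0,0,0],
    [0,0,0],
    [0,0,0],
    [0,0,0],
  ],
  turn=[
    [0,0,0.039],
    [0,0,0.078],
    [0,0,0.117],
    [0,0,0.156],
    [0,0,0.19],
  ],
)

```text
t: 3.9
tcp_pos: [0.5677, 0.1159, 0.2007]
tool_rot: [0.867, -0.499, 0.0, -0.0]
force: [-0.0, 0.1, 0.8]
finger_gap: 1.0
gripper_force: 0.0
```

```bash
python3 -c "
from h import *
go(.5676,.1145,.107,-155.5); print(manip.sense()['q'])"
```

```text
t 3.9 tcp [0.5677 0.1159 0.2007] yaw -149.81 gap 1.0 q6 2.62
travel [0.0014 0.0011 0.1171] turn [-0.0002 -0.0001  0.0316]
[ 8.60313920e-03  5.03122960e-01  1.58165542e+00 -9.31423583e-05
  1.05615844e+00  2.62338300e+00]
```

apply_moves(
  claw=[1,1,1,1,1],
  travel=[
    [0.0012,0.0015,0.03],
    [0.0012,0.0015,0.06],
    [0.0012,0.0015,0.09],
    [0.0012,0.0015,0.117],
    [0.0012,0.0015,0.117],
  ],
  turn=[
    [0,0,0.031],
    [0,0,0.031],
    [0,0,0.031],
    [0,0,0.031],
    [0,0,0.031],
  ],
)

```text
t: 4.32
tcp_pos: [0.5641, 0.1143, 0.1032]
tool_rot: [0.843, -0.538, -0.003, 0.002]
force: [-0.5, -0.4, -0.4]
finger_gap: 0.999
gripper_force: 0.0
```

apply_moves(
  claw=[-1,-1,-1,-1,-1],
  travel=[
    [0,0,0],
    [0,0,0],
    [0,0,0],
    [0,0,0],
    [0,0,0],
  ],
  turn=[
    [0,0,0],
    [0,0,0],
    [0,0,0],
    [0,0,0],
    [0,0,0],
  ],
  newtons=80,
)

```text
t: 4.73
tcp_pos: [0.568, 0.1142, 0.108]
tool_rot: [0.842, -0.539, 0.001, -0.001]
force: [0.1, -0.1, -0.4]
finger_gap: 0.299
gripper_force: 0.0
```

apply_moves(
  claw=[-1,-1,-1,-1,-1],
  travel=[
    [0,0,0],
    [0,0,0],
    [0,0,0],
    [0,0,0],
    [0,0,0],
  ],
  turn=[
    [0,0,0],
    [0,0,0],
    [0,0,0],
    [0,0,0],
    [0,0,0],
  ],
)

```text
t: 5.15
tcp_pos: [0.5708, 0.1153, 0.1083]
tool_rot: [0.842, -0.54, 0.003, -0.003]
force: [3.3, 4.0, 2.0]
finger_gap: 0.146
gripper_force: 78.4
```

```bash
python3 -c "
from h import *
go(.5676,.1145,.107,10.6); s=manip.sense(); print(s['force'],s['ft_torque'],s['gripper_force'])"
```

```text
t 5.15 tcp [0.5708 0.1153 0.1083] yaw -155.34 gap 0.146 q6 2.72
travel [-0.0007  0.004   0.0016] turn [ 2.000e-04 -4.000e-03 -9.219e-01]
[3.25653208 3.96066998 1.99158722] [ 0.49195247 -0.35228351 -0.12020428] 78.4049928188324
```

apply_moves(
  claw=[-1,-1,-1,-1,-1],
  travel=[
    [0,0,0],
    [0,0,0],
    [0,0,0],
    [0,0,0],
    [0,0,0],
  ],
  turn=[
    [0,0,-0.02],
    [0,0,-0.045],
    [0,0,-0.075],
    [0,0,-0.105],
    [0,0,-0.135],
  ],
)

```text
t: 5.57
tcp_pos: [0.5716, 0.1159, 0.1084]
tool_rot: [0.937, -0.349, 0.004, -0.004]
force: [7.0, 6.9, -0.8]
finger_gap: 0.146
gripper_force: 79.0
```

apply_moves(
  claw=[-1,-1,-1,-1,-1],
  travel=[
    [0,0,0],
    [0,0,0],
    [0,0,0],
    [0,0,0],
    [0,0,0],
  ],
  turn=[
    [0,0,-0.03],
    [0,0,-0.06],
    [0,0,-0.09],
    [0,0,-0.12],
    [0,0,-0.15],
  ],
)

```text
t: 5.98
tcp_pos: [0.5722, 0.1169, 0.1083]
tool_rot: [0.992, -0.123, 0.005, -0.004]
force: [7.6, 11.8, 0.3]
finger_gap: 0.149
gripper_force: 78.1
```

```bash
python3 -c "
from h import *
go(.5676,.1145,.107,10.6); s=manip.sense(); print(s['force'],s['ft_torque'],s['gripper_force'])
P=snap('top'); save(P,'pics/t1.png')"
```

```text
t 5.9833 tcp [0.5722 0.1169 0.1083] yaw -104.08 gap 0.149 q6 1.82
travel [-0.0048  0.0044  0.0016] turn [ 0.0013 -0.0047 -0.6371]
[ 7.61939328 11.80800494  0.26002566] [ 1.49983507 -0.67405714 -0.04068233] 78.13220143318176
```

View pics/t1.png

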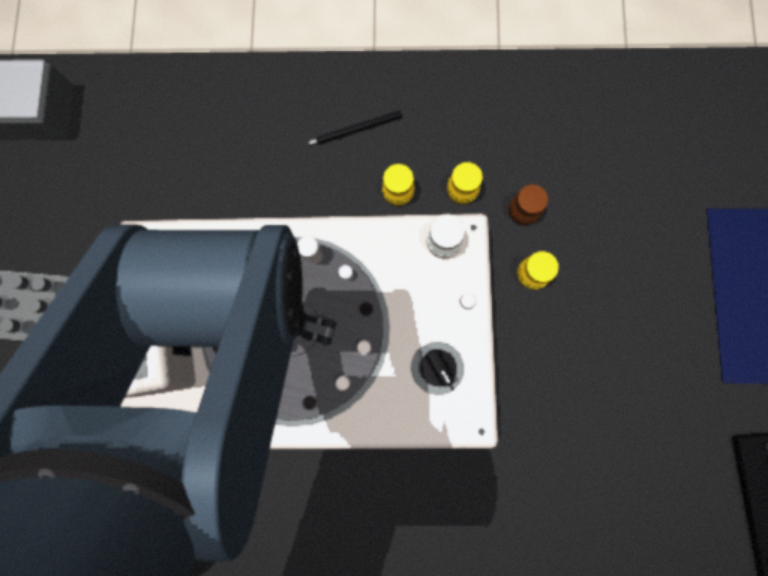

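The top view shows the tall vial moved to (308,247), following the gripper as computed, with jar and knob untouched. Sideways load is 14 N, so I nudge the centre while turning on.

apply_moves(
  claw=[-1,-1,-1,-1,-1],
  travel=[
    [0.002,-0.002,0],
    [0.002,-0.002,0],
    [0.002,-0.002,0],
    [0.002,-0.002,0],
    [0.002,-0.002,0],
  ],
  turn=[
    [0,0,-0.03],
    [0,0,-0.06],
    [0,0,-0.09],
    [0,0,-0.12],
    [0,0,-0.15],
  ],
)

```text
t: 6.45
tcp_pos: [0.5722, 0.1181, 0.1084]
tool_rot: [0.994, 0.113, 0.004, -0.002]
force: [4.0, 7.7, 2.2]
finger_gap: 0.147
gripper_force: 83.8
```

apply_moves(
  claw=[-1,-1,-1,-1,-1],
  travel=[
    [0,0,0],
    [0,0,0],
    [0,0,0],
    [0,0,0],
    [0,0,0],
  ],
  turn=[
    [0,0,-0.03],
    [0,0,-0.06],
    [0,0,-0.09],
    [0,0,-0.12],
    [0,0,-0.15],
  ],
)

```text
t: 6.87
tcp_pos: [0.5717, 0.1192, 0.1083]
tool_rot: [0.939, 0.343, 0.004, -0.002]
force: [3.6, 13.3, 1.8]
finger_gap: 0.147
gripper_force: 79.4
```

```bash
python3 -c "
from h import *
go(.5676,.1145,.107,10.6); s=manip.sense(); print(s['force'],s['ft_torque'],s['gripper_force'])"
```

```text
t 6.8667 tcp [0.5717 0.1192 0.1083] yaw -49.87 gap 0.147 q6 0.88
travel [-0.0077  0.0012  0.0016] turn [ 0.0013 -0.0029 -0.336 ]
[ 3.62200334 13.27819239  1.80737652] [ 1.79533339 -0.20568119 -0.26139169] 79.35931921005249
```

apply_moves(
  claw=[-1,-1,-1,-1,-1],
  travel=[
    [0.001,-0.002,0],
    [0.001,-0.002,0],
    [0.001,-0.002,0],
    [0.001,-0.002,0],
    [0.001,-0.002,0],
  ],
  turn=[
    [0,0,-0.03],
    [0,0,-0.06],
    [0,0,-0.09],
    [0,0,-0.12],
    [0,0,-0.15],
  ],
)

```text
t: 7.28
tcp_pos: [0.5707, 0.1199, 0.1083]
tool_rot: [0.833, 0.553, 0.004, -0.001]
force: [1.6, 9.7, 3.2]
finger_gap: 0.143
gripper_force: 79.6
```

apply_moves(
  claw=[-1,-1,-1,-1,-1],
  travel=[
    [0,0,0],
    [0,0,0],
    [0,0,0],
    [0,0,0],
    [0,0,0],
  ],
  turn=[
    [0,0,-0.03],
    [0,0,-0.06],
    [0,0,-0.09],
    [0,0,-0.12],
    [0,0,-0.15],
  ],
)

```text
t: 7.7
tcp_pos: [0.5695, 0.1201, 0.1083]
tool_rot: [0.681, 0.732, 0.003, -0.001]
force: [0.7, 10.2, 3.9]
finger_gap: 0.148
gripper_force: 79.6
```

```bash
python3 -c "
from h import *
go(.5676,.1145,.107,10.6); s=manip.sense(); print(s['force'],s['ft_torque'],s['gripper_force'])"
```

```text
t 7.7 tcp [0.5695 0.1201 0.1083] yaw 4.13 gap 0.148 q6 -0.06
travel [-0.0068 -0.0029  0.0016] turn [ 0.0011 -0.0016 -0.0359]
[ 0.71728614 10.19365823  3.88456492] [ 1.47094985  0.25559633 -0.00595772] 79.60090398788452
```

apply_moves(
  claw=[-1,-1,-1],
  travel=[
    [0,0,0],
    [0,0,0],
    [0,0,0],
  ],
  turn=[
    [0,0,-0.02],
    [0,0,-0.035],
    [0,0,-0.035],
  ],
)

```text
t: 7.95
tcp_pos: [0.5692, 0.1201, 0.1083]
tool_rot: [0.64, 0.768, 0.003, -0.001]
force: [-0.7, 10.2, 5.5]
finger_gap: 0.146
gripper_force: 79.9
```

```bash
python3 - <<'E'
from h import *
go(.5676,.1145,.107,10.6); st=manip.sense(); print(st['force'],st['ft_torque'])
s=snap('wrist'); save(s,'pics/w2.png')
E
```

```text
t 7.95 tcp [0.5692 0.1201 0.1083] yaw 10.34 gap 0.146 q6 -0.17
travel [-0.0065 -0.0032  0.0016] turn [ 0.001  -0.0014 -0.0014]
[-0.72639146 10.17693609  5.47671762] [1.3614766  0.26244279 0.1262382 ]
```

View pics/w2.png

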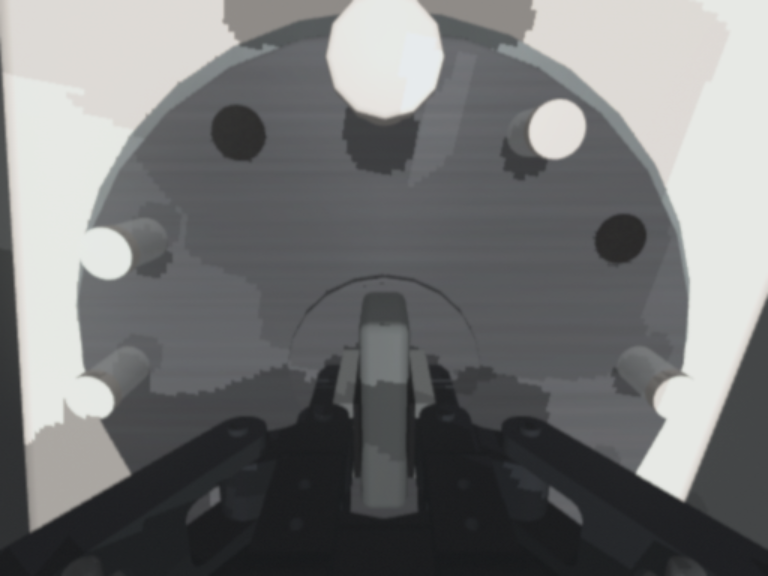

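The wrist view shows the bar squarely in the pads at (384,380) and the tall vial's cap at (385,55) straight ahead. I release and rise.

apply_moves(
  claw=[1,1,1,1,1],
  travel=[
    [0,0,0],
    [0,0,0],
    [0,0,0],
    [0,0,0],
    [0,0,0],
  ],
  turn=[
    [0,0,0],
    [0,0,0],
    [0,0,0],
    [0,0,0],
    [0,0,0],
  ],
)

```text
t: 8.42
tcp_pos: [0.5687, 0.1166, 0.1067]
tool_rot: [0.641, 0.768, -0.0, -0.0]
force: [-0.8, -0.4, -0.7]
finger_gap: 0.846
gripper_force: 0.0
```

apply_moves(
  claw=[1,1,1,1,1],
  travel=[
    [0,0,-0.03],
    [0,0,-0.07],
    [0,0,-0.11],
    [0,0,-0.14],
    [0,0,-0.14],
  ],
  turn=[
    [0,0,0],
    [0,0,0],
    [0,0,0],
    [0,0,0],
    [0,0,0],
  ],
)

```text
t: 8.83
tcp_pos: [0.5723, 0.1168, 0.2242]
tool_rot: [0.641, 0.768, 0.004, 0.004]
force: [0.8, 1.6, 0.2]
finger_gap: 0.998
gripper_force: 0.0
```

```bash
python3 - <<'E'
from h import *
go(.5217,-.0605,.22,31); print(manip.sense()['finger_gap'])
E
```

```text
t 8.8333 tcp [0.5723 0.1168 0.2242] yaw 10.31 gap 0.998 q6 -0.17
travel [-0.2068 -0.1019  0.0046] turn [ 0.0034  0.0013 -0.115 ]
0.9979347607882791
```

apply_moves(
  claw=[1,1,1,1,1],
  travel=[
    [-0.035,-0.017,0],
    [-0.075,-0.036,0],
    [-0.115,-0.055,0],
    [-0.155,-0.075,0],
    [-0.2,-0.1,0],
  ],
  turn=[
    [0,0,0.035],
    [0,0,0.07],
    [0,0,0.105],
    [0,0,0.14],
    [0,0,0.175],
  ],
)

```text
t: 9.25
tcp_pos: [0.518, -0.0557, 0.218]
tool_rot: [0.826, 0.563, -0.0, -0.0]
force: [0.4, -1.1, 0.0]
finger_gap: 1.002
gripper_force: 0.0
```

apply_moves(
  claw=[1,1,1,1,1],
  travel=[
    [0,0,0],
    [0,0,0],
    [0,0,0],
    [0,0,0],
    [0,0,0],
  ],
  turn=[
    [0,0,0.035],
    [0,0,0.07],
    [0,0,0.105],
    [0,0,0.14],
    [0,0,0.175],
  ],
)

```text
t: 9.67
tcp_pos: [0.518, -0.0551, 0.2179]
tool_rot: [0.948, 0.317, -0.001, -0.0]
force: [0.2, -0.0, -0.9]
finger_gap: 0.995
gripper_force: 0.0
```

apply_moves(
  claw=[1,1],
  travel=[
    [0,0,0],
    [0,0,0],
  ],
  turn=[
    [0,0,0.038],
    [0,0,0.038],
  ],
)

```text
t: 9.83
tcp_pos: [0.5181, -0.0549, 0.2179]
tool_rot: [0.965, 0.262, -0.001, -0.0]
force: [-0.3, -0.0, -0.0]
finger_gap: 1.001
gripper_force: 0.0
```

```bash
python3 - <<'E'
from h import *
go(.5217,-.0605,.1,-59.5)
s=snap('wrist'); a=snap('scene')
i=np.hstack([cv2.resize(s["pixels"],(400,300)),cv2.resize(a["pixels"][80:260,160:440],(400,300))])
cv2.imwrite('pics/w3.png',i[:,:,::-1])
P=cloud(s); V=s["pixels"].max(2)
m=((abs(P[...,2]-.127)<.008)&(np.hypot(P[...,0]-.5217,P[...,1]+.0605)<.04)).astype(np.uint8)
c=max(cv2.findContours(m,0,2)[0],key=cv2.contourArea)[:,0]
Q=np.array([ray(s,u,v,.127)[:2] for u,v in c],np.float32); print("knob",cv2.minAreaRect(Q))
# vial now, reader: scene camera
P=cloud(a); ok=(abs(P[...,2]-.149)<.004)&(a["pixels"].min(2)>130)&(np.hypot(P[...,0]-.568,P[...,1]-.116)<.115)
print("vial pts",ok.sum(),P[ok].mean(0), "expect",.568+.092*np.cos(np.radians(100.6)),.115+.092*np.sin(np.radians(100.6)))
E
```

```text
t 9.8333 tcp [ 0.5181 -0.0549  0.2179] yaw -59.67 gap 1.001 q6 0.72
travel [0.0005 0.0085 0.1474] turn [-0.0004  0.0004 -0.0009]
knob ((0.5244098901748657, -0.05772408843040466), (0.043417807668447495, 0.01321479957550764), 30.30769920349121)
vial pts 62 [0.55532341 0.20743544 0.14915496] expect 0.5510764757436297 0.205430052121759
```

View pics/w3.png

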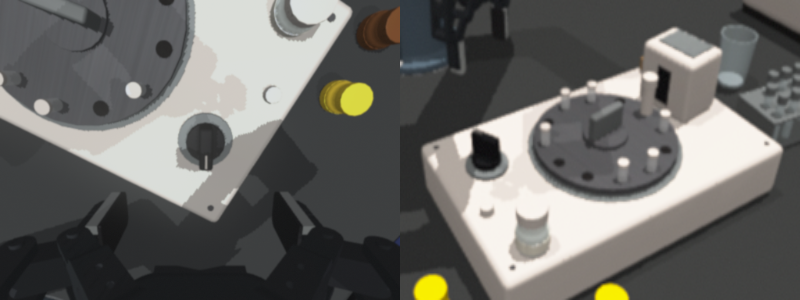

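The wrist half shows the knob bar at about (206,150), upright, and the scene half shows the tall vial at (649,93) in front of the reader window. Going down on the knob.

apply_moves(
  claw=[1,1,1,1,1],
  travel=[
    [0.0045,0.007,0.035],
    [0.0045,0.007,0.075],
    [0.0045,0.007,0.115],
    [0.0045,0.007,0.146],
    [0.0045,0.007,0.146],
  ],
  turn=[
    [0,0,0],
    [0,0,0],
    [0,0,0],
    [0,0,0],
    [0,0,0],
  ],
)

```text
t: 10.35
tcp_pos: [0.521, -0.0567, 0.0974]
tool_rot: [0.965, 0.264, -0.004, -0.003]
force: [-0.2, 0.2, 0.0]
finger_gap: 1.003
gripper_force: 0.0
```

apply_moves(
  claw=[-1,-1,-1,-1,-1],
  travel=[
    [0,0,0],
    [0,0,0],
    [0,0,0],
    [0,0,0],
    [0,0,0],
  ],
  turn=[
    [0,0,0],
    [0,0,0],
    [0,0,0],
    [0,0,0],
    [0,0,0],
  ],
  newtons=50,
)

```text
t: 10.77
tcp_pos: [0.5255, -0.058, 0.1034]
tool_rot: [0.965, 0.263, 0.001, 0.001]
force: [-0.5, 0.4, -1.2]
finger_gap: 0.3
gripper_force: 0.0
```

apply_moves(
  claw=[-1,-1,-1,-1,-1],
  travel=[
    [0,0,0],
    [0,0,0],
    [0,0,0],
    [0,0,0],
    [0,0,0],
  ],
  turn=[
    [0,0,0],
    [0,0,0],
    [0,0,0],
    [0,0,0],
    [0,0,0],
  ],
)

```text
t: 11.18
tcp_pos: [0.5251, -0.0577, 0.1032]
tool_rot: [0.965, 0.263, 0.001, 0.0]
force: [-1.3, 0.5, 5.6]
finger_gap: 0.156
gripper_force: 50.3
```

apply_moves(
  claw=[-1,-1,-1,-1,-1],
  travel=[
    [0,0,0],
    [0,0,0],
    [0,0,0],
    [0,0,0],
    [0,0,0],
  ],
  turn=[
    [0,0,0.025],
    [0,0,0.05],
    [0,0,0.08],
    [0,0,0.11],
    [0,0,0.14],
  ],
)

```text
t: 11.6
tcp_pos: [0.5253, -0.0583, 0.1032]
tool_rot: [0.999, 0.045, 0.001, 0.001]
force: [-0.7, -1.1, 6.0]
finger_gap: 0.153
gripper_force: 50.3
```

```bash
python3 - <<'E'
from h import *
go(.5217,-.0605,.1,-122); s=manip.sense(); print(s['force'],s['ft_torque'],s['gripper_force'])
E
```

```text
t 11.6 tcp [ 0.5253 -0.0583  0.1032] yaw -84.9 gap 0.153 q6 1.16
travel [-0.0047  0.0023  0.004 ] turn [ 0.0004 -0.0007  0.2061]
[-0.7265115  -1.09028812  6.00191235] [-0.23368445  0.20485009  0.15738617] 50.340596437454224
```

apply_moves(
  claw=[-1,-1,-1,-1,-1],
  travel=[
    [0,0,0],
    [0,0,0],
    [0,0,0],
    [0,0,0],
    [0,0,0],
  ],
  turn=[
    [0,0,0.03],
    [0,0,0.06],
    [0,0,0.09],
    [0,0,0.12],
    [0,0,0.15],
  ],
)

```text
t: 12.02
tcp_pos: [0.5252, -0.059, 0.1032]
tool_rot: [0.982, -0.19, 0.001, 0.001]
force: [-1.9, -4.3, 5.7]
finger_gap: 0.152
gripper_force: 50.3
```

apply_moves(
  claw=[-1,-1,-1,-1],
  travel=[
    [0,0,0],
    [0,0,0],
    [0,0,0],
    [0,0,0],
  ],
  turn=[
    [0,0,0.03],
    [0,0,0.06],
    [0,0,0.06],
    [0,0,0.06],
  ],
)

```text
t: 12.35
tcp_pos: [0.5251, -0.0593, 0.1032]
tool_rot: [0.96, -0.28, 0.001, 0.001]
force: [-3.1, -4.3, 6.6]
finger_gap: 0.154
gripper_force: 50.3
```

```bash
python3 - <<'E'
from h import *
go(.5217,-.0605,.1,-122); s=manip.sense(); print(s['force'],s['ft_torque'],s['gripper_force'])
E
```

```text
t 12.35 tcp [ 0.5251 -0.0593  0.1032] yaw -122.47 gap 0.154 q6 1.82
travel [-0.0028  0.0035  0.004 ] turn [ 0.0005 -0.0009 -0.0026]
[-3.14343388 -4.33831357  6.58417846] [-0.76421671  0.41088742 -0.02492231] 50.287612080574036
```

Release, rise, and swing clear towards −y and back for a top view.

apply_moves(
  claw=[1,1,1,1,1],
  travel=[
    [0,0,0],
    [0,0,0],
    [0,0,0],
    [0,0,0],
    [0,0,0],
  ],
  turn=[
    [0,0,0],
    [0,0,0],
    [0,0,0],
    [0,0,0],
    [0,0,0],
  ],
)

```text
t: 12.77
tcp_pos: [0.5245, -0.0575, 0.1018]
tool_rot: [0.96, -0.28, -0.0, -0.0]
force: [-0.2, -0.1, -0.7]
finger_gap: 0.853
gripper_force: 0.0
```

apply_moves(
  claw=[1,1,1,1,1],
  travel=[
    [0,0,-0.03],
    [0,0,-0.07],
    [0,0,-0.12],
    [0,0,-0.17],
    [0,0,-0.2],
  ],
  turn=[
    [0,0,0],
    [0,0,0],
    [0,0,0],
    [0,0,0],
    [0,0,0],
  ],
)

```text
t: 13.18
tcp_pos: [0.526, -0.0579, 0.2658]
tool_rot: [0.96, -0.28, 0.003, 0.0]
force: [0.2, -0.3, -0.1]
finger_gap: 1.001
gripper_force: 0.0
```

```bash
python3 - <<'E'
from h import *
go(.40,-.36,.27,-122)
E
```

```text
t 13.1833 tcp [ 0.526  -0.0579  0.2658] yaw -122.51 gap 1.001 q6 1.82
travel [ 0.0701  0.4031 -0.0055] turn [-0.0005 -0.0017 -0.0028]
```

apply_moves(
  claw=[1,1,1,1,1],
  travel=[
    [0.008,0.045,0],
    [0.016,0.09,0],
    [0.024,0.135,0],
    [0.032,0.18,0],
    [0.04,0.225,0],
  ],
  turn=[
    [0,0,0],
    [0,0,0],
    [0,0,0],
    [0,0,0],
    [0,0,0],
  ],
)

```text
t: 13.6
tcp_pos: [0.4539, -0.2277, 0.262]
tool_rot: [0.96, -0.28, 0.0, -0.0]
force: [0.3, 0.7, -0.4]
finger_gap: 0.995
gripper_force: 0.0
```

apply_moves(
  claw=[1,1,1,1,1],
  travel=[
    [0.008,0.045,0],
    [0.016,0.09,0],
    [0.024,0.135,0],
    [0.03,0.17,0],
    [0.03,0.17,0],
  ],
  turn=[
    [0,0,0],
    [0,0,0],
    [0,0,0],
    [0,0,0],
    [0,0,0],
  ],
)

```text
t: 14.02
tcp_pos: [0.4004, -0.3597, 0.2619]
tool_rot: [0.959, -0.282, 0.001, 0.002]
force: [0.5, 0.4, 0.2]
finger_gap: 1.001
gripper_force: 0.0
```

```bash
python3 - <<'E'
from h import *
s=snap("top"); save(s,"pics/t2.png"); P=cloud(s); V=s["pixels"].max(2)
def blob(name,z,lo,hi,x,y,r,vmin=0):
    m=((P[...,2]>lo)&(P[...,2]<hi)&(np.hypot(P[...,0]-x,P[...,1]-y)<r)&(V>=vmin)).astype(np.uint8)
    c=max(cv2.findContours(m,0,2)[0],key=cv2.contourArea)[:,0]
    Q=np.array([ray(s,u,v,z)[:2] for u,v in c],np.float32); q=cv2.minEnclosingCircle(Q); print(name,q,cv2.minAreaRect(Q)); return np.array(q[0])
v=blob("vial",.149,.135,.16,.551,.205,.03,150)
b=blob("bar",.134,.125,.145,.5676,.1145,.05)
blob("knob",.127,.115,.14,.5217,-.0602,.04)
r=blob("reader",.17,.16,.18,.5376,.276,.08)
blob("jar",.135,.125,.145,.6775,-.0687,.04)
for c in(b,np.array([.5676,.1145])): print([np.degrees(np.arctan2(*(p-c)[::-1])) for p in (v,r)],np.hypot(*(v-c)))
E
```

```text
vial ((0.5514999032020569, 0.20512421429157257), 0.011875517666339874) ((0.5505862236022949, 0.20571082830429077), (0.021665088832378387, 0.022088928148150444), 0.5716906785964966)
bar ((0.5678337216377258, 0.11443597823381424), 0.030148280784487724) ((0.5674053430557251, 0.1143561378121376), (0.01436084508895874, 0.059880442917346954), 10.557233810424805)
knob ((0.521664559841156, -0.060510966926813126), 0.02199718914926052) ((0.5219853520393372, -0.06015601009130478), (0.014158277772367, 0.04361189529299736), 57.67927932739258)
reader ((0.5372445583343506, 0.27534282207489014), 0.0598023422062397) ((0.5373486876487732, 0.2752602696418762), (0.0985473096370697, 0.08043894916772842), 10.381564140319824)
jar ((0.677505612373352, -0.06888033449649811), 0.02078888937830925) ((0.6779399514198303, -0.06900575011968613), (0.038397908210754395, 0.04021449759602547), 45.66581726074219)
[np.float64(100.21005401567393), np.float64(100.76376233943574)] 0.09214743503731994
[np.float64(100.07393316637499), np.float64(100.68757454522313)] 0.09204325794357783
```

View pics/t2.png

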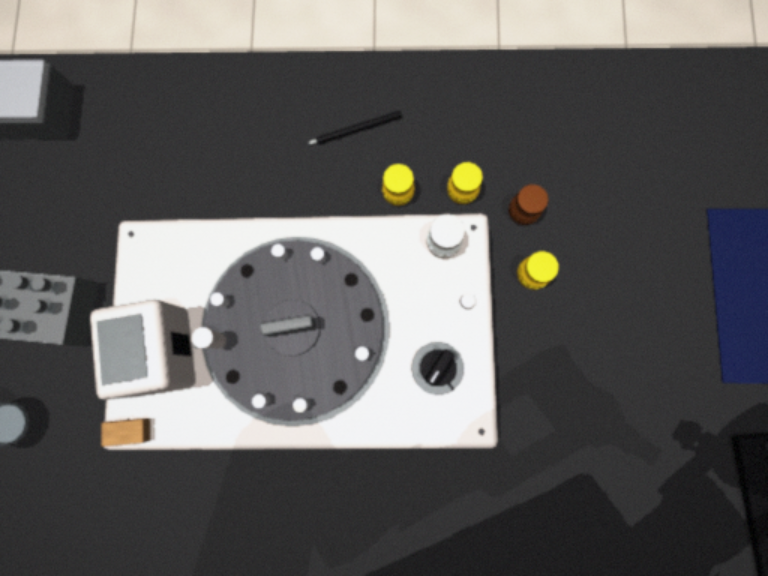

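The picture shows the tall vial at (202,338) facing the window at (181,344), with the bar at 100.6° and the reader at 100.5°. The knob at (438,368) has turned 63° clockwise and the jar at (447,235) has not moved.

```bash
python3 -c "
from station import manip
print(manip.sign_off())"
```

```text
the job is handed in; nothing more can be done
None
```

The job is handed in at about 14 s of robot time: the tall vial sits at its station in front of the reader window (bar within about 0.2° of the reader's axis), the start knob was turned 63° clockwise past its click, and the jar has not moved.

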